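# Bring the 96-pin replicator to the ready position over the agar plate

## Task

Push the blue plate nest of the replicator base along its slide until the spring detent snaps it home at the stamping end, away from the robot between the two guide blocks, then pick up the 96-pin replicator from its stand, carry it over the things standing in between, and hold it level over the agar plate with each guide pin right over its bushing and the guide-pin tips just above the bushing mouths, no more than about a centimetre up. Finish while still holding it there, steady in the gripper, so that the line-up can be checked before stamping: nothing is put down or let go. The replicator must never touch the base, nest or plate, the robot must not touch the agar plate, and the other things on the bench are to be left where they stand.

Things in the scene. Friction and masses are not known exactly. Their poses are not given: they have to be found in the camera images.
- station: Replicator base fixed to the bench, left or right of its middle: aluminium plate 250 (x) x 200 (y) x 12 mm. Origin at the centre of its underside; its x axis is the slide direction, from the loading end (robot's side) to the stamping end. Rails 24 mm high along both sides; at x = +60 mm two guide blocks, 36 x 27 mm, 34 mm high, at y = +83 and -83 mm. Carries the blue nest and the agar plate.
- nest (a joint): Blue plate nest (102 x 134 mm) along the base's +x, m: 0 loading end, 0.090 home at the stamping end stop; nest centre at base x = -30 mm + this. Sliding friction 1.5 N. From 0.077 a spring plunger in the rail resists: 6 to 8 N takes it over the top at 0.084, then it snaps to 0.090 and stays; let go earlier it slips back to about 0.077.
- push_tab (a point): Centre of the front (-x) face of the nest's upright black push tab, 37 mm above the bench; axes are the base's. At home it lies 61 mm in front of stamp_centre. The tab is 10 mm thick (x), 70 mm wide (y), its top 48 mm above the bench. The space in front of it is free down to the base plate at 12 mm.
- agar_centre (a point): Centre of the agar surface, 31 mm above the bench. The one-well plate, clear with red agar, is 85 (x) x 127.5 (y) x 14.4 mm, clipped in the nest and moving with it; its rim is 34 mm above the bench.
- stamp_centre (a point): Midpoint between the two bushing mouths, on the base, 34 mm above the bench; axes are the base's axes. With the nest home the agar's centre lies straight below it.
- bushing_left (a point): Centre of the countersunk mouth, 16 mm across, on top of the guide block at the base's +y side, 34 mm above the bench.
- bushing_right (a point): The same on the base's -y side; the two mouths are 166 mm apart.
- replicator: 96-pin replicator, about 0.45 kg, on its stand. Origin: centre of the plane of the guide-pin tips; z up, y along its length. Head plate 82 (x) x 178 (y) x 8 mm, underside 38 mm above the origin; below it 96 steel pins ending 6 mm above the origin and two pointed brass guide pins, 6 mm thick, at y = +83 and -83 mm. Handle on top. Same turned half round: either guide pin suits either bushing.
- handle_mid (a point): Centre of the replicator's black bar handle, 86 mm above its origin; axes are the replicator's. Bar 20 mm wide (x), 110 mm long (y), 22 mm tall, on two 12 mm posts at y = +40 and -40 mm; the head plate's top is 40 mm below the bar's centre. On the stand the bar's centre is 110 mm above the bench. Free space above and beside the bar.
- guide_left (a point): Tip of the replicator's guide pin at its +y end.
- guide_right (a point): Tip of the replicator's guide pin at its -y end, 166 mm from the other.
- stand: Replicator stand, fixed: steel tray 120 (x) x 210 (y) x 6 mm with two white cheeks along x at y = +66 and -66 mm (10 mm thick, 62 mm high, lugs 6 mm higher at their ends) that carry the head plate; the guide-pin tips hang 24 mm above the bench. Origin at the centre of its underside. Lift the replicator straight up by 50 mm or more to clear it.
- tip_box: Bystander: blue pipette-tip box with a clear lid, 122 x 86 x 74 mm; origin at the centre of its underside. It stands between base and stand.
- dish_stack: Bystander: stack of six red Petri dishes, 90 mm across, 93 mm high; origin under its centre. It stands between base and stand.
- bottle: Bystander: amber media bottle with a black cap, 68 mm across, 125 mm high; origin under its centre. It stands between base and stand.
- beaker: Bystander: translucent plastic beaker, 90 mm across the rim, 120 mm high, at the back; origin under its centre.
- tube_rack: Bystander: orange microtube rack with tubes, 70 x 180 x 44 mm, at the back; origin at the centre of its underside.
- dish_stack2: Bystander: stack of four straw-coloured Petri dishes, 90 mm across, 62 mm high, at the back; origin under its centre.

How it is judged (in metres and radians):
On the way, in this order (a step that is already met when the one before it is completed fails the run):
1. the nest is snapped home at the stamping end (value of joint nest above 0.087 m), for 0.2 s.
2. the replicator is lifted clear of its stand in the gripper (height (world z) of replicator above 0.06 m and contact force between replicator and the fingers above 2 N and contact force between replicator and stand below 0.2 N), for 0.2 s.
At the end, for the whole second after the job is handed in: Nest home (joint above 0.087). The replicator hangs still in the gripper, touching nothing else, tilt under 0.08 rad, each guide-pin tip within 7 mm sideways of a bushing centre (either way round) and 1.5 to 15 mm above the mouths. Six bystanders upright, within 20 mm of their starts (value of joint nest above 0.087 m and ((horizontal distance between guide_left and bushing_left below 0.007 m and horizontal distance between guide_right and bushing_right below 0.007 m) or (horizontal distance between guide_left and bushing_right below 0.007 m and horizontal distance between guide_right and bushing_left below 0.007 m)) and z of guide_left in the frame of stamp_centre between 0.0015 and 0.015 m and z of guide_right in the frame of stamp_centre between 0.0015 and 0.015 m and angle between replicator's own z axis and vertical below 0.08 rad and contact force between replicator and the fingers above 2 N and contact force between replicator and station below 0.2 N and contact force between replicator and stand below 0.2 N and linear speed of replicator below 0.01 m/s and distance of each of tip_box, dish_stack, bottle, beaker, tube_rack, dish_stack2 from where it was at the start of the episode below 0.02 m and angle between each of tip_box, dish_stack, bottle, beaker, tube_rack, dish_stack2's own z axis and vertical below 0.2 rad); the arm keeps its last pose, push and grip.
It fails at once if the replicator touches the base, nest or agar plate (contact force between replicator and station above 1 N).
It fails at once if the robot touches the agar plate (contact force between any of the fingers, the arm and nest_c7 above 1 N).
It fails at once if a bystander is moved by more than 20 mm or tipped (distance of any of tip_box, dish_stack, bottle, beaker, tube_rack, dish_stack2 from where it was at the start of the episode above 0.02 m or angle between any of tip_box, dish_stack, bottle, beaker, tube_rack, dish_stack2's own z axis and vertical above 0.2 rad).
It also fails if it takes over 72 s, if anything falls off the work surface, if the arm or the gripper's body presses on something with over 40 N, if the wrist force passes 120 N, or if a joint passes its speed limit or range.

## Robot

A 6-joint arm with a two-finger parallel gripper is mounted at the origin on the work surface. World frame = base frame: x ahead of the robot, y to its left, z up, the work surface at z = 0. Lengths are in mm, angles in rad, forces in N, time in s.
With the tool pointing down it reaches from about 300 to 775 mm from the base axis. Payload 14.6 kg.
Tool frame: the origin (TCP) lies at the very end of the fingers, on their centre line; the grasp point (between the pads) lies 19 mm behind it; z points along the fingers, y is the line along which they close (so a half turn about z gives the same grasp; the last joint's range is limited). The gripper opens to 94 mm and grips with 3 to 60 N. Pads are 16 mm wide; open, the fingers measure 119 mm over their backs; the gripper's body (75 mm by 177 mm) begins 78 mm behind the grasp point.
Start: joints at [1.17, 0.3, 1.521, -0, 1.321, -0.067], TCP at [180.197, 519.633, 205.446] pointing down, gripper open.
Joint ranges: [-3.03, 3.03], [-0.79, 2.21], [0.23, 2.52], [-1.04, 4.18], [0, 3.07], [-2.55, 2.55]. Speed limits (rad/s): [2.22, 2.22, 2.57, 3.14, 3.14, 3.14].

## Interface

Orientations are given as [roll, pitch, yaw] about the fixed x, y, z axes, in that order (R = Rz(yaw) Ry(pitch) Rx(roll)).
In Python, from cell import manip gives the robot as it stands.
- The arm moves only by the tool servo_tool, never from a script. Its argument "rows" is a list of rows, each a list of 7 numbers: the turn, a rotation vector about the world's x, y, z in degrees, then the shift along the world's x, y, z in mm, then the closure, from 0 (fully open) to 1 (shut). In form: [[rx, ry, rz, dx, dy, dz, fingers], ...]. A call has 1 to 20 rows; each row shifts and turns the commanded pose from where the row before left it; what a row does not reach is not made up. A row lasts 1/8 s, in which the tool goes at most 62.5 mm and 10.7 degrees, less where a joint would pass 70% of its speed; a pose out of reach is approached as far as the arm can. A call with a gripper value outside its range is refused whole. The fingers move at their own pace and stop on an object; "grip_force" is the grip in N (left out, the last holds). Time passes only in rows, so rows that do not move let the fingers close. It gives the time, the measured TCP pose, the force, the opening and the grip force at its end, in the units of the state.
- manip.read_state(): the state, without advancing time (a new reading comes with each control period).
- manip.camera(name): name is "scene" or "top"; returns the picture (384x512x3 uint8, red, green, blue); there is no depth.
- manip.camera_info(name): a dict with "fx", "fy", "cx", "cy" (pixels), "position" and "rotation" of the camera in the world. Camera axes: x right, y down, z forward; pixel columns grow to the right and rows downward; lengths in mm; the calibration is good to about 2 mm. A picture is of the moment at which its call begins. camera_info takes no time and is no camera call.
- manip.sign_off(): hands the job in; it is judged then, once.
The state is a dict: "clock": time; "joints": joint angles; "qd": joint speeds; "effort": joint torques, N m; "eef_pos": TCP position; "eef_rot": TCP orientation; "wrist_force": force on the tool from outside, world axes, zero at the start; "moment": the same for the moment, N m; "finger_gap": finger opening in mm; "finger_force": force on a finger pad.
Only numpy, scipy, OpenCV 4.12 (cv2) and the standard library are available. Lean on these libraries where they do the work, as an engineer would, in place of code of your own. Each camera call takes 0.05 s, during which the arm holds its last target. There are 200 camera calls.

## Working session

There is one attempt and no reset: what is moved stays moved. The work goes in short steps, Python scripts to look and compute and a tool call to move; the robot and the scene stay as the last step left them, time stands still between calls to the robot, and variables do not carry over. Pictures are saved under pics/ and viewed, at most 10 in all, crops included, and the job is handed in when it is done.

Besides the shell and the picture viewer there is one more tool, called after "Emit:" in YAML: its name, and indented under it one key for each argument. servo_tool: Moves the arm, as the interface text tells. Its arguments: {"type":"object","properties":{"rows":{"type":"array","items":{"type":"array","items":{"type":"number"}}},"grip_force":{"type":"number"}},"required":["rows"]}

```bash
mkdir -p pics; python3 - <<'E'
from cell import manip
import cv2
for n in("scene","top"):
    im=manip.camera(n); cv2.imwrite(f"pics/{n}0.png",im[...,::-1]); i=manip.camera_info(n); print(n,i)
s=manip.read_state(); print(s['clock'],s['eef_pos'],s['eef_rot'],s['wrist_force'],s['finger_gap'])
E
```

```text
scene {'fx': 399.9458746574904, 'fy': 399.9458746574904, 'cx': 258.6123063270445, 'cy': 189.47522215855847, 'position': array([1272.91809707, -637.70252384,  691.65581758]), 'rotation': array([-2.1431373 ,  0.01366011,  0.80388007])}
top {'fx': 487.5813309710958, 'fy': 487.5813309710958, 'cx': 257.2280595308415, 'cy': 192.06145139452346, 'position': array([ 407.40673031,    3.07818621, 1496.56822936]), 'rotation': array([-3.00467513, -0.00861671, -1.54208696])}
0.1 [180.08435651 519.44870197 204.95209192] [-3.14060627e+00 -9.67391454e-05  2.80783182e+00] [0.70262266 0.25838601 0.41113458] 93.67148165389487
```

View pics/scene0.png

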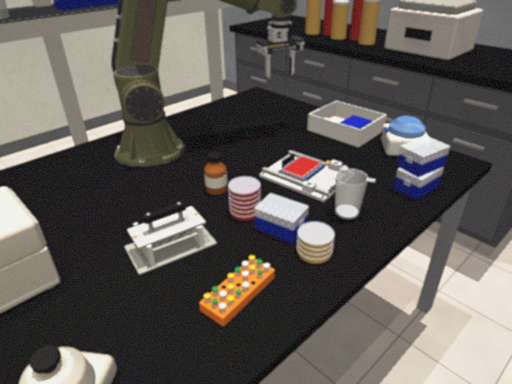

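View pics/top0.png

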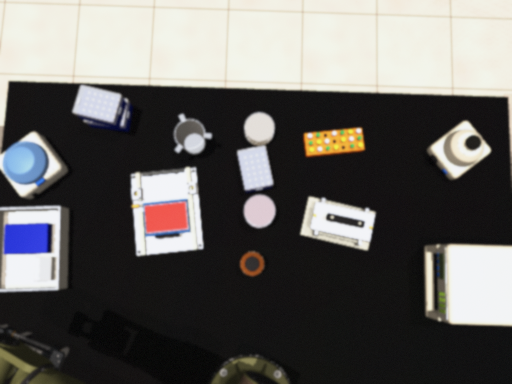

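Scene: base left (about (315,175)), replicator on its stand at (170,235), bystanders in between. Top: base at (167,211) with nest and red agar at (166,217), black tab at (167,235), replicator handle at (345,219). Next I'll zoom in on these.

```bash
python3 - <<'E'
import cv2,numpy as np
t=cv2.imread('pics/top0.png');s=cv2.imread('pics/scene0.png')
r=lambda im,x,y,w,h,k:cv2.resize(im[y:y+h,x:x+w],None,fx=k,fy=k,interpolation=cv2.INTER_CUBIC)
a=np.hstack([r(t,120,160,100,100,4),r(t,295,180,100,100,4)])
b=np.hstack([r(s,255,145,100,50,4),r(s,120,200,100,50,4)])
cv2.imwrite('pics/crop1.png',np.vstack([a,b]))
E
```

```text
(no output)
```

View pics/crop1.png

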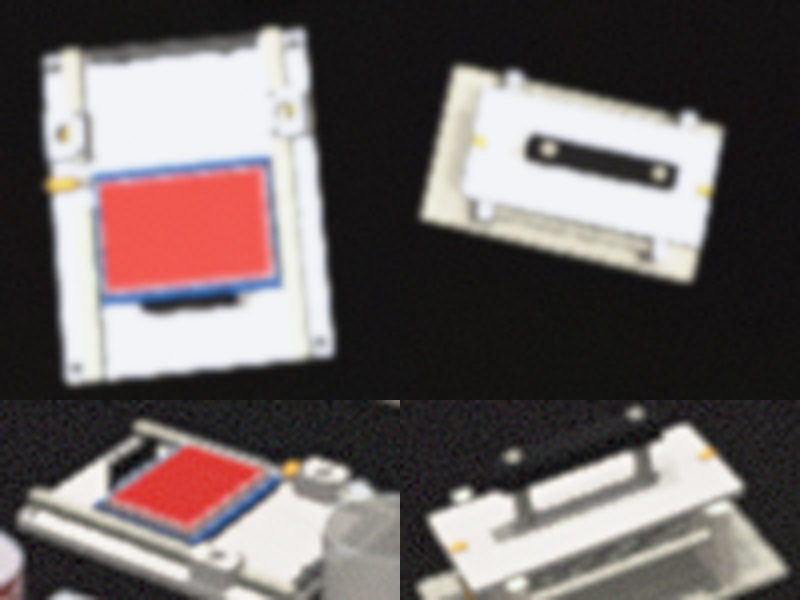

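Crop shows bushings in top at about (136,193) and (191.5,187), tab at (167,235), handle screws at (331.6,217) and (359.6,223), brass head-plate marks at (314.5,215) and (370.7,227). In scene, bushings are at (335,163) and (310,184), screws at (147.6,214) and (178,203), brass marks at (134.5,236.5) and (196.5,213).

```bash
cat > h.py <<'E'
import cv2,numpy as np
from scipy.spatial.transform import Rotation as R
from cell import manip
def ray(n,p):
    i=manip.camera_info(n)
    d=R.from_euler('xyz',i['rotation']).apply([(p[0]-i['cx'])/i['fx'],(p[1]-i['cy'])/i['fy'],1])
    return np.array(i['position']),d/np.linalg.norm(d)
def cast(n,p,z):
    o,d=ray(n,p); return o+d*(z-o[2])/d[2]
def tri(a,b):
    A=0;B=0;L=[ray("top",a),ray("scene",b)]
    for o,d in L:
        P=np.eye(3)-np.outer(d,d);A=A+P;B=B+P@o
    x=np.linalg.solve(A,B);return x,[np.linalg.norm(np.cross(x-o,d)) for o,d in L]
def wc(im,p,f,r=3):
    x0,y0=int(round(p[0]))-r,int(round(p[1]))-r
    w=f(im[y0:y0+2*r+1,x0:x0+2*r+1].astype(float)); w=np.clip(w-np.median(w),0,None)
    w[w<.3*w.max()]=0
    Y,X=np.mgrid[:2*r+1,:2*r+1]; return np.array([x0+(w*X).sum()/w.sum(),y0+(w*Y).sum()/w.sum()])
yel=lambda p:np.minimum(p[...,1],p[...,2])-p[...,0]
lum=lambda p:p.sum(-1)
def blob(im,m,seed):
    n,l,s,c=cv2.connectedComponentsWithStats(m.astype(np.uint8)); k=l[int(seed[1]),int(seed[0])]
    return c[k],s[k],cv2.minAreaRect(np.argwhere(l==k)[:,::-1].astype(np.float32))
E
python3 - <<'E'
from h import *
np.set_printoptions(precision=1,suppress=True)
t=cv2.imread('pics/top0.png');s=cv2.imread('pics/scene0.png')
for nm,a,b,f,z in [("bushL",(136,193),(335,163),yel,34),("bushR",(191.5,187),(310,184),yel,34),("brassL",(314.5,215),(134.5,236.5),yel,70),("brassR",(370.7,227),(196.5,213),yel,70),("scrL",(331.6,217),(147.6,214),lum,121),("scrR",(359.6,223),(178,203),lum,121)]:
    r=2 if f is lum else 3
    A=wc(t,a,f,r);B=wc(s,b,f,r);print(nm,A,B,*tri(A,B),"cast",cast("top",A,z),cast("scene",B,z))
red=lambda im:(im[...,2]>150)&(im[...,1]<120)&(im[...,0]<120)
A=blob(t,red(t),(166,217));B=blob(s,red(s),(302,166))
print("agar",A,B,*tri(A[0],B[0]),cast("top",A[0],31),cast("scene",B[0],31))
# handle & tab dark blobs
for sd,(x,y,w,h),z in[((345,220),(322,205,50,30),121),((167,235),(150,231,34,12),48)]:
    g=t[y:y+h,x:x+w].sum(-1); m=g<300; c=blob(t[y:y+h,x:x+w],m,(sd[0]-x,sd[1]-y)); q=c[0]+[x,y]; print(q,c[1],c[2],cast("top",q,z))
n=["tip","dish","bot"]
for p,z in[((255,169),74),((260,211),93),((252,263),125),((190,135),120),((259,128),62)]:print(p,cast("top",p,z))
E
```

```text
bushL [135.8 193.3] [334.4 161.6] [593.  360.9  38.1] [np.float64(1.1351881800494836), np.float64(1.1351881800493675)] cast [594.4 362.8  34. ] [588.2 366.1  34. ]
bushR [191.7 187.1] [308.7 183.3] [618.4 195.1  36.2] [np.float64(0.36282453018322597), np.float64(0.36282453018315364)] cast [618.5 195.1  34. ] [616.5 198.1  34. ]
brassL [314.1 214.9] [134.  236.2] [ 511.3 -250.3   39.6] [np.float64(80.82143352128443), np.float64(80.82143352128452)] cast [ 541.6 -172.6   70. ] [ 507.9 -335.5   70. ]
brassR [370.6 227.2] [196.3 213. ] [ 550.7 -264.3  129.6] [np.float64(74.12751002340129), np.float64(74.12751002340129)] cast [ 510.2 -338.6   70. ] [ 538.3 -169.8   70. ]
scrL [331.9 216.7] [147.8 213.6] [ 517.4 -252.6  104.3] [np.float64(37.349212534256154), np.float64(37.349212534256125)] cast [ 533.2 -216.7  121. ] [ 517.  -293.2  121. ]
scrR [359.4 222.9] [178.4 202.9] [ 536.3 -258.6  145.3] [np.float64(36.598127204600864), np.float64(36.598127204600715)] cast [ 517.9 -294.7  121. ] [ 531.6 -214.3  121. ]
agar (array([165.5, 217. ]), array([146, 203,  41,  29, 994], dtype=int32), ((165.
[... 166 characters left out ...]
), ((301.73077392578125, 165.8461456298828), (16.641006469726562, 33.00465774536133), 56.3099365234375)) [525.4 269.4  31.5] [np.float64(0.4864324331383057), np.float64(0.48643243313837836)] [525.7 269.9  31. ] [524.5 269.6  31. ]
[344.7 220.3] [  5   9  37  13 183] ((22.846153259277344, 15.230770111083984), (37.081886291503906, 5.665287971496582), 11.888657569885254) [ 523.9 -252.9  121. ]
[167.  234.9] [ 6  2 23  5 76] ((17.03465461730957, 3.846534490585327), (3.2836227416992188, 22.189329147338867), 84.2894058227539) [471.5 259.5  48. ]
(255, 169) [672.5   5.   74. ]
(260, 211) [546.1 -13.1  93. ]
(252, 263) [397.    5.5 125. ]
(190, 135) [758.1 195.9 120. ]
(259, 128) [801.   -3.3  62. ]
```

Emit:
servo_tool:
  rows:
    - [0, 0, -6.4, 25, -26, 0, 1]
    - [0, 0, -6.4, 25, -26, 0, 1]
    - [0, 0, -6.4, 25, -26, 0, 1]
    - [0, 0, -6.4, 25, -26, 0, 1]
    - [0, 0, -6.4, 25, -26, 0, 1]
    - [0, 0, -6.4, 25, -26, 0, 1]
    - [0, 0, -6.4, 25, -26, 0, 1]
    - [0, 0, -6.4, 25, -26, 0, 1]
    - [0, 0, -6.4, 25, -26, 0, 1]
    - [0, 0, -6.4, 25, -26, 0, 1]
    - [0, 0, 0, 0, 0, -35, 1]
    - [0, 0, 0, 0, 0, -35, 1]
    - [0, 0, 0, 0, 0, -35, 1]
    - [0, 0, 0, 0, 0, 0, 1]
  grip_force: 30

```text
clock: 1.85
eef_pos: [429.0, 259.0, 98.5]
eef_rot: [-3.137, 0.002, 1.691]
wrist_force: [0.3, -0.6, 0.2]
finger_gap: 0.4
finger_force: 0.0
```

```bash
python3 - <<'E'
from h import *
np.set_printoptions(precision=1,suppress=True)
t=cv2.imread('pics/top0.png');s=cv2.imread('pics/scene0.png')
P={}
for nm,a,b,f,z in [("brassL",(314.5,215),(196.5,213),yel,70),("brassR",(370.7,227),(134.5,236.5),yel,70),("scrL",(331.6,217),(178,203),lum,121),("scrR",(359.6,223),(147.6,214),lum,121)]:
    r=2 if f is lum else 3
    A=wc(t,a,f,r);B=wc(s,b,f,r);print(nm,*tri(A,B),cast("top",A,z),cast("scene",B,z))
# yaw of agar & handle via rect corners cast
red=(t[...,2]>150)&(t[...,1]<120)&(t[...,0]<120)
c=cv2.boxPoints(blob(t,red,(166,217))[2]);W=[cast("top",p,31)[:2] for p in c]
for i in range(4):
    d=W[(i+1)%4]-W[i];print("edge",np.linalg.norm(d),np.degrees(np.arctan2(d[1],d[0])))
ys,xs=np.nonzero(red);cov=np.cov(np.array([cast("top",p,31)[:2] for p in zip(xs,ys)]).T);w,v=np.linalg.eigh(cov);print("agar long axis",np.degrees(np.arctan2(v[1,1],v[0,1])))
E
```

```text
brassL [ 541.5 -172.1   72.8] [np.float64(0.2052345878035564), np.float64(0.20523458780353307)] [ 541.6 -172.6   70. ] [ 538.3 -169.8   70. ]
brassR [ 510.4 -337.3   72.5] [np.float64(0.7819936797985549), np.float64(0.7819936797984891)] [ 510.2 -338.6   70. ] [ 507.9 -335.5   70. ]
scrL [ 533.3 -215.9  122.6] [np.float64(0.5518149160469957), np.float64(0.5518149160469557)] [ 533.2 -216.7  121. ] [ 531.6 -214.3  121. ]
scrR [ 518.  -294.1  122. ] [np.float64(0.4164798905785876), np.float64(0.41647989057854967)] [ 517.9 -294.7  121. ] [ 517.  -293.2  121. ]
edge 120.56847034789567 -82.5314493508309
edge 76.48508488843518 -171.5305538804885
edge 119.73058102093307 97.40210774630916
edge 76.36552149649836 9.099897431348307
agar long axis 112.28668167412964
```

Emit:
servo_tool:
  rows:
    - [0, 0, 0.5, 0, 0, -35, 1]
    - [0, 0, 0, 0, 0, -35, 1]
    - [0, 0, 0, 0, 0, 0, 1]
    - [0, 0, 0, 8, 1, 0, 1]
    - [0, 0, 0, 8, 1, 0, 1]
    - [0, 0, 0, 8, 1, 0, 1]
    - [0, 0, 0, 8, 1, 0, 1]
    - [0, 0, 0, 8, 1, 0, 1]
    - [0, 0, 0, 8, 1, 0, 1]
    - [0, 0, 0, 8, 1, 0, 1]
    - [0, 0, 0, 8, 1, 0, 1]
    - [0, 0, 0, 8, 1, 0, 1]
    - [0, 0, 0, 8, 1, 0, 1]
    - [0, 0, 0, 6, 0.8, 0, 1]
    - [0, 0, 0, 0, 0, 0, 1]

```text
clock: 3.72
eef_pos: [516.7, 270.3, 30.4]
eef_rot: [3.141, 0.0, 1.699]
wrist_force: [0.5, -0.0, -0.4]
finger_gap: 0.5
finger_force: 0.0
```

Emit:
servo_tool:
  rows:
    - [0, 0, 0, 3, 0.4, 0, 1]
    - [0, 0, 0, 3, 0.4, 0, 1]
    - [0, 0, 0, 3, 0.4, 0, 1]

```text
clock: 4.1
eef_pos: [524.5, 271.4, 30.3]
eef_rot: [-3.14, 0.001, 1.7]
wrist_force: [-3.0, -1.8, 1.7]
finger_gap: 0.3
finger_force: 1.8
```

```bash
python3 - <<'E'
from h import *
t=manip.camera("top")[...,::-1];cv2.imwrite('pics/top1.png',t);s=manip.camera("scene")[...,::-1];cv2.imwrite('pics/scene1.png',s)
r=lambda im,x,y,w,h,k:cv2.resize(im[y:y+h,x:x+w],None,fx=k,fy=k,interpolation=cv2.INTER_CUBIC)
cv2.imwrite('pics/crop2.png',np.hstack([r(t,120,160,100,100,4),r(s,255,115,100,100,4)]))
E
```

```text
(no output)
```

View pics/crop2.png

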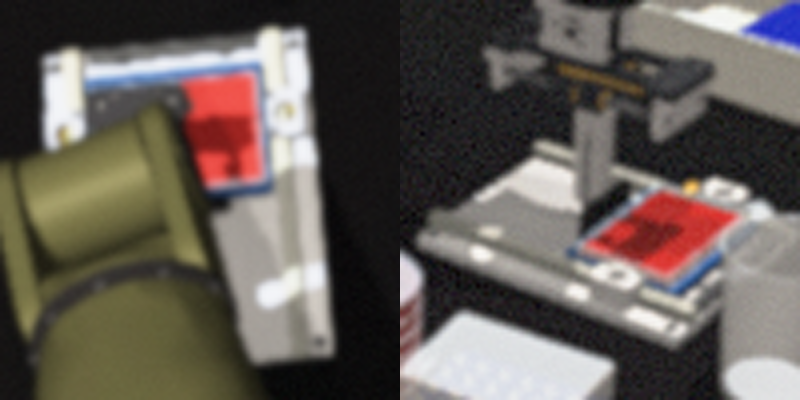

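The crop shows the closed fingers at the tab and the nest almost home: in the left half its edge is at about (175,75), with a small gap to the end still left. I'll keep pushing in small steps.

Emit:
servo_tool:
  rows:
    - [0, 0, 0, 2, 0.2, 0, 1]
    - [0, 0, 0, 2, 0.3, 0, 1]
    - [0, 0, 0, 2, 0.2, 0, 1]
    - [0, 0, 0, 2, 0.3, 0, 1]
    - [0, 0, 0, 0, 0, 0, 1]

```text
clock: 4.82
eef_pos: [533.0, 272.6, 30.5]
eef_rot: [-3.141, 0.0, 1.7]
wrist_force: [-3.4, -0.8, 1.9]
finger_gap: 0.6
finger_force: 1.8
```

Emit:
servo_tool:
  rows:
    - [0, 0, 0, 2, 0.2, 0, 1]
    - [0, 0, 0, 0, 0, 0, 1]

```text
clock: 5.08
eef_pos: [533.1, 272.7, 30.4]
eef_rot: [-3.136, 0.001, 1.7]
wrist_force: [-19.3, -2.4, 10.8]
finger_gap: 0.3
finger_force: 10.1
```

Emit:
servo_tool:
  rows:
    - [0, 0, 0, 2, 0.3, 0, 1]
    - [0, 0, 0, 0, 0, 0, 1]

```text
clock: 5.32
eef_pos: [533.1, 272.7, 30.4]
eef_rot: [-3.131, 0.002, 1.7]
wrist_force: [-35.6, -6.8, 22.4]
finger_gap: 0.4
finger_force: 18.1
```

Emit:
servo_tool:
  rows:
    - [0, 0, 0, -15, -2, 0, 1]
    - [0, 0, 0, -17, -2, 15, 1]
    - [0, 0, 0, 0, 0, 60, 0]
    - [0, 0, 0, 0, 0, 60, 0]
    - [0, 0, 0, 0, 0, 60, 0]
    - [0, 0, -1.3, 1.5, -37.5, 0, 0]
    - [0, 0, -1.3, 1.5, -37.5, 0, 0]
    - [0, 0, -1.3, 1.5, -37.5, 0, 0]
    - [0, 0, -1.3, 1.5, -37.5, 0, 0]
    - [0, 0, -1.3, 1.5, -37.5, 0, 0]
    - [0, 0, -1.3, 1.5, -37.5, 0, 0]
    - [0, 0, -1.3, 1.5, -37.5, 0, 0]
    - [0, 0, -1.3, 1.5, -37.5, 0, 0]
    - [0, 0, -1.3, 1.5, -37.5, 0, 0]
    - [0, 0, -1.3, 1.5, -37.5, 0, 0]
    - [0, 0, -1.3, 1.5, -37.5, 0, 0]
    - [0, 0, -1.3, 1.5, -37.5, 0, 0]
    - [0, 0, -1.3, 1.5, -37.5, 0, 0]
    - [0, 0, -1.3, 1.5, -37.5, 0, 0]

```text
clock: 7.7
eef_pos: [526.3, -257.3, 225.6]
eef_rot: [3.141, 0.0, 1.381]
wrist_force: [-0.0, 0.5, 0.7]
finger_gap: 94.0
finger_force: 0.0
```

```bash
python3 - <<'E'
from h import *
np.set_printoptions(precision=1,suppress=True)
t=manip.camera("top")[...,::-1].copy();cv2.imwrite('pics/top2.png',t);s=manip.camera("scene")[...,::-1].copy();cv2.imwrite('pics/scene2.png',s)
M=lambda im:cv2.inRange(im,(0,0,150),(120,120,255))
def big(m,x0,x1,y0,y1):
    k=np.zeros_like(m);k[y0:y1,x0:x1]=m[y0:y1,x0:x1];ys,xs=np.nonzero(k);return np.array([xs.mean(),ys.mean()]),len(xs),np.c_[xs,ys]
A=big(M(t),130,205,160,260);B=big(M(s),255,355,145,200)
print(A[:2],B[:2],*tri(A[0],B[0]),cast("top",A[0],31),cast("scene",B[0],31))
cov=np.cov(np.array([cast("top",p,31)[:2] for p in A[2]]).T);w,v=np.linalg.eigh(cov);print(np.degrees(np.arctan2(v[1,1],v[0,1])))
r=lambda im,x,y,w,h,k:cv2.resize(im[y:y+h,x:x+w],None,fx=k,fy=k,interpolation=cv2.INTER_CUBIC)
cv2.imwrite('pics/crop3.png',np.hstack([r(t,125,160,80,100,5),r(s,258,125,80,100,5)]))
E
```

```text
(array([163.3, 190.2]), 1010) (array([321.8, 173.4]), 419) [605.3 279.8  31.5] [np.float64(1.6957616653430068), np.float64(1.695761665342869)] [606.7 281.1  31. ] [604.  278.8  31. ]
98.03233147967305
```

View pics/crop3.png

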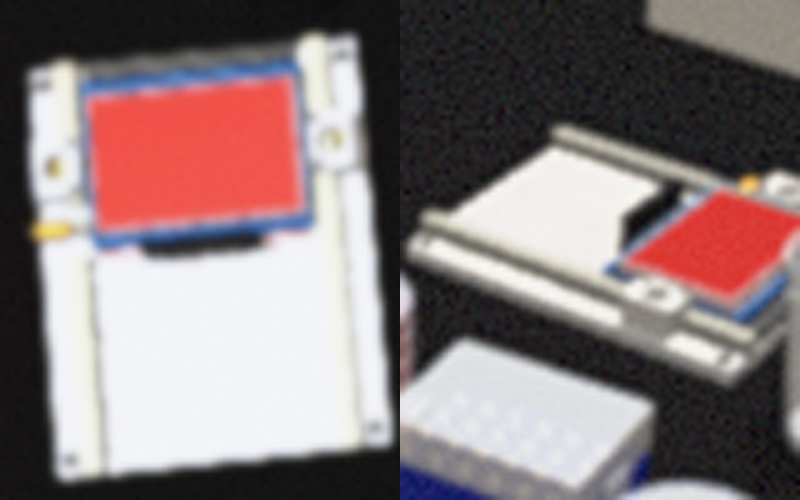

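Nest is home: blue/red block sits at the end between the guide blocks, bushings at crop (55,165) and (332,138), tab at (205,243). Next, the grasp.

Emit:
servo_tool:
  rows:
    - [0, 0, 0.1, -0.7, 2.3, -30, 0]
    - [0, 0, 0, 0, 0, -30, 0]
    - [0, 0, 0, 0, 0, -30, 0]
    - [0, 0, 0, 0, 0, -25, 0]
    - [0, 0, 0, 0, 0, -20, 0]
    - [0, 0, 0, 0, 0, 0, 0]
    - [0, 0, 0, 0, 0, 0, 0.9]
    - [0, 0, 0, 0, 0, 0, 0.9]
    - [0, 0, 0, 0, 0, 0, 0.9]
    - [0, 0, 0, 0, 0, 0, 0.9]
    - [0, 0, 0, 0, 0, 0, 0.9]
    - [0, 0, 0, 0, 0, 0, 0.9]
    - [0, 0, 0, 0, 0, 0, 0.9]
    - [0, 0, 0, 0, 0, 0, 0.9]
  grip_force: 50

```text
clock: 9.55
eef_pos: [525.6, -253.6, 90.5]
eef_rot: [3.141, 0.0, 1.384]
wrist_force: [1.1, -0.6, 0.5]
finger_gap: 19.5
finger_force: 50.0
```

Emit:
servo_tool:
  rows:
    - [0, 0, 0, 0, 0, 5, 0.9]
    - [0, 0, 0, 0, 0, 10, 0.9]
    - [0, 0, 0, 0, 0, 15, 0.9]
    - [0, 0, 0, 0, 0, 20, 0.9]
    - [0, 0, 0, 0, 0, 25, 0.9]
    - [0, 0, 0, 0, 0, 25, 0.9]
    - [0, 0, 0, 0, 0, 25, 0.9]
    - [0, 0, 0, 0, 0, 25, 0.9]
    - [0, 0, 0, 0, 0, 10, 0.9]
    - [0, 0, 0, 0, 0, 0, 0.9]
    - [0, 0, 0, 0, 0, 0, 0.9]

```text
clock: 10.92
eef_pos: [525.2, -253.4, 249.4]
eef_rot: [-3.14, -0.0, 1.384]
wrist_force: [-0.1, 0.5, -3.7]
finger_gap: 19.7
finger_force: 50.0
```

```bash
python3 - <<'E'
from h import *
t=manip.camera("top")[...,::-1].copy();cv2.imwrite('pics/top3.png',t);s=manip.camera("scene")[...,::-1].copy();cv2.imwrite('pics/scene3.png',s)
r=lambda im,x,y,w,h,k:cv2.resize(im[y:y+h,x:x+w],None,fx=k,fy=k,interpolation=cv2.INTER_CUBIC)
cv2.imwrite('pics/crop4.png',np.hstack([r(t,300,170,100,100,4),r(s,110,150,100,100,4)]))
E
```

```text
(no output)
```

View pics/crop4.png

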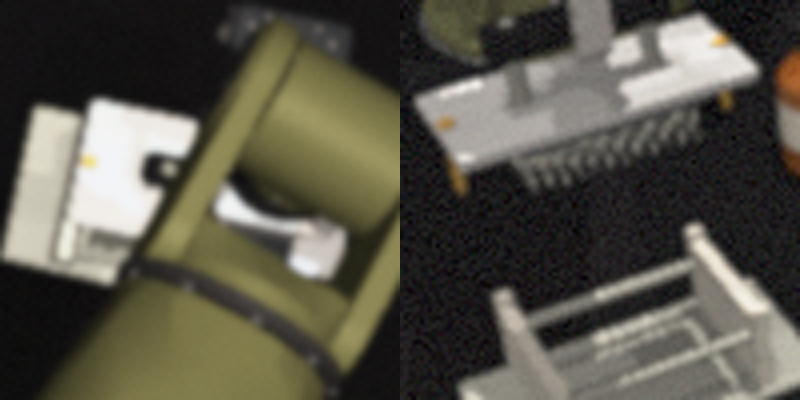

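The crop shows the replicator level in the gripper, clear of the stand. In the scene half its brass marks are at (447,123) and (720,42) and its guide pins are visible. Now I'll carry it across.

Emit:
servo_tool:
  rows:
    - [0, 0, 0.5, 2, 15, 0, 0.9]
    - [0, 0, 1.2, 5.2, 34, 0, 0.9]
    - [0, 0, 1.2, 5.2, 34, 0, 0.9]
    - [0, 0, 1.2, 5.2, 34, 0, 0.9]
    - [0, 0, 1.2, 5.2, 34, 0, 0.9]
    - [0, 0, 1.2, 5.2, 34, 0, 0.9]
    - [0, 0, 1.2, 5.2, 34, 0, 0.9]
    - [0, 0, 1.2, 5.2, 34, 0, 0.9]
    - [0, 0, 1.2, 5.2, 34, 0, 0.9]
    - [0, 0, 1.2, 5.2, 34, 0, 0.9]
    - [0, 0, 1.2, 5.2, 34, 0, 0.9]
    - [0, 0, 1.2, 5.2, 34, 0, 0.9]
    - [0, 0, 1.2, 5.2, 34, 0, 0.9]
    - [0, 0, 1.2, 5.2, 34, 0, 0.9]
    - [0, 0, 1.2, 5.2, 34, 0, 0.9]
    - [0, 0, 1.2, 5.2, 34, 0, 0.9]
    - [0, 0, 0, 0.8, 9.6, 0, 0.9]
    - [0, 0, 0, 0, 0, 0, 0.9]
    - [0, 0, 0, 0, 0, 0, 0.9]
    - [0, 0, 0, 0, 0, 0, 0.9]

```text
clock: 13.52
eef_pos: [606.4, 280.2, 250.7]
eef_rot: [3.141, 0.0, 1.705]
wrist_force: [-0.2, 0.3, -4.1]
finger_gap: 19.6
finger_force: 50.0
```

Emit:
servo_tool:
  rows:
    - [0, 0, 0, 0, 0, -20, 0.9]
    - [0, 0, 0, 0, 0, -30, 0.9]
    - [0, 0, 0, 0, 0, -30, 0.9]
    - [0, 0, 0, 0, 0, -20, 0.9]
    - [0, 0, 0, 0, 0, -14, 0.9]
    - [0, 0, 0, 0, 0, 0, 0.9]
    - [0, 0, 0, 0, 0, 0, 0.9]

```text
clock: 14.4
eef_pos: [606.7, 281.0, 137.6]
eef_rot: [3.14, -0.0, 1.706]
wrist_force: [-0.4, 0.4, -3.0]
finger_gap: 19.4
finger_force: 50.0
```

```bash
python3 - <<'E'
from h import *
t=manip.camera("top")[...,::-1].copy();cv2.imwrite('pics/top4.png',t);s=manip.camera("scene")[...,::-1].copy();cv2.imwrite('pics/scene4.png',s)
r=lambda im,x,y,w,h,k:cv2.resize(im[y:y+h,x:x+w],None,fx=k,fy=k,interpolation=cv2.INTER_CUBIC)
cv2.imwrite('pics/crop5.png',np.hstack([r(t,125,160,80,100,5),r(s,275,125,80,100,5)]))
E
```

```text
(no output)
```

View pics/crop5.png

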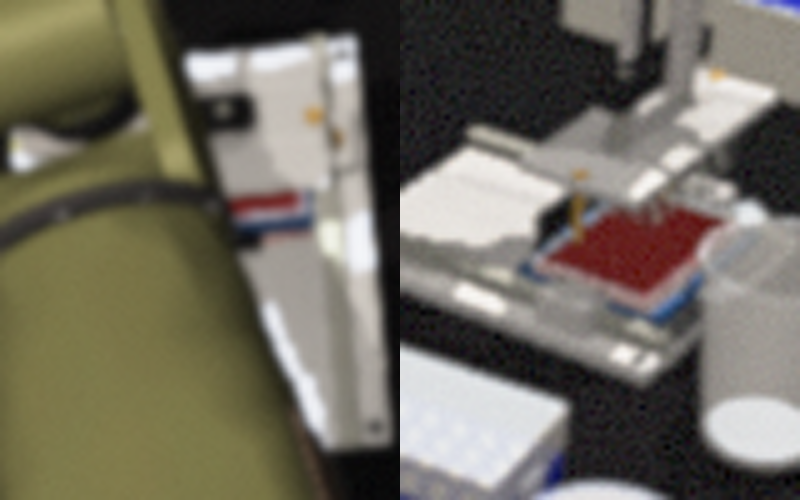

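In the crop the replicator is above the nest. Right brass mark is at (314,116) in the top half and (579,175) in the scene half; the left one is at (718,73) and the right guide tip at (577,240).

```bash
python3 - <<'E'
from h import *
np.set_printoptions(precision=1,suppress=True)
t=cv2.imread('pics/top4.png');s=cv2.imread('pics/scene4.png');t2=cv2.imread('pics/top2.png');s2=cv2.imread('pics/scene2.png')
z=137.6-66.5+46
A=wc(t,(187.4,182.8),yel,2);B=wc(s,(310.4,159.6),yel,2);C=wc(s,(338.2,139.2),yel,2)
print(A,B,C);print("markR",*tri(A,B),cast("top",A,z),cast("scene",B,z),"markL",cast("scene",C,z))
print("tipR",cast("scene",(310,172.6),z-46))
for a,b in(((191,187.2),(309,183.2)),((135.6,192.6),(335,163))):
    A=wc(t2,a,yel,2);B=wc(s2,b,yel,2);print("bush",A,B,*tri(A,B),cast("top",A,34),cast("scene",B,34))
# stage marks initially (top0 / scene0) relative handle
E
```

```text
[187.2 182.7] [310.7 159.5] [338.  139.5]
markR [618.6 197.4 119.1] [np.float64(0.043557402633261175), np.float64(0.04355740263306519)] [618.9 197.7 117.1] [616.3 200.4 117.1] markL [592.1 368.1 117.1]
tipR [616.2 201.4  71.1]
bush [191.8 187. ] [308.2 182.9] [617.9 194.1  38.3] [np.float64(0.22885897921360304), np.float64(0.2288589792138257)] [618.7 194.8  34. ] [613.6 199.3  34. ]
bush [135.7 193.3] [334.7 162.2] [593.5 361.8  35.8] [np.float64(0.9387025149947908), np.float64(0.9387025149949122)] [594.5 363.   34. ] [591.2 363.7  34. ]
```

Emit:
servo_tool:
  rows:
    - [0, 0, 0.3, -1, -2.5, 0, 0.9]
    - [0, 0, 0, 0, 0, -8, 0.9]
    - [0, 0, 0, 0, 0, -6, 0.9]
    - [0, 0, 0, 0, 0, -4, 0.9]
    - [0, 0, 0, 0, 0, 0, 0.9]
    - [0, 0, 0, 0, 0, 0, 0.9]

```text
clock: 15.25
eef_pos: [605.4, 278.6, 118.6]
eef_rot: [3.141, -0.0, 1.712]
wrist_force: [-0.3, 0.8, -4.0]
finger_gap: 19.5
finger_force: 50.0
```

```bash
python3 - <<'E'
from h import *
np.set_printoptions(precision=1,suppress=True)
t=manip.camera("top")[...,::-1].copy();cv2.imwrite('pics/top5.png',t);s=manip.camera("scene")[...,::-1].copy();cv2.imwrite('pics/scene5.png',s)
st=manip.read_state();print(st['eef_pos'])
r=lambda im,x,y,w,h,k:cv2.resize(im[y:y+h,x:x+w],None,fx=k,fy=k,interpolation=cv2.INTER_CUBIC)
cv2.imwrite('pics/crop6.png',np.hstack([r(t,165,165,50,75,8),r(s,295,135,50,75,8)]))
z=st['eef_pos'][2]-20.5
for seed in((187,183),):
    A=wc(t,seed,yel,3);B=wc(s,(310.5,164),yel,3);C=wc(s,(337.5,145),yel,3)
    print(A,B,C,*tri(A,B),cast("top",A,z),cast("scene",B,z),cast("scene",C,z))
E
```

```text
[605.4 278.6 118.7]
[189. 184.] [309.4 165.1] [336.6 144.7] [617.6 194.6 100.5] [np.float64(0.06877881720170217), np.float64(0.0687788172017237)] [618.  195.   98.2] [615.1 197.8  98.2] [590.2 365.8  98.2]
```

View pics/crop6.png

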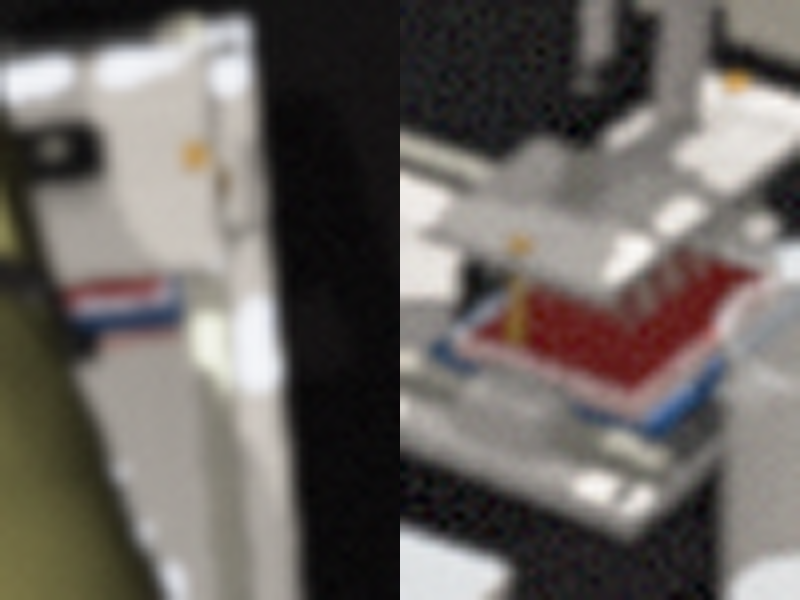

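Tip R is over its bushing: mark at (195,155) in the top half, pin tip at (515,340) just above the guide block in the scene half. Lower 11 mm.

Emit:
servo_tool:
  rows:
    - [0, 0, 0, 0.3, 0, -4, 0.9]
    - [0, 0, 0, 0, 0, -4, 0.9]
    - [0, 0, 0, 0, 0, -3, 0.9]
    - [0, 0, 0, 0, 0, 0, 0.9]
    - [0, 0, 0, 0, 0, 0, 0.9]
    - [0, 0, 0, 0, 0, 0, 0.9]
    - [0, 0, 0, 0, 0, 0, 0.9]

```text
clock: 16.23
eef_pos: [605.6, 278.5, 107.6]
eef_rot: [3.141, -0.0, 1.712]
wrist_force: [0.6, -0.2, -4.0]
finger_gap: 19.8
finger_force: 50.0
```

```bash
python3 - <<'E'
from h import *
np.set_printoptions(precision=1,suppress=True)
t=manip.camera("top")[...,::-1].copy();s=manip.camera("scene")[...,::-1].copy()
st=manip.read_state();print(st['eef_pos'],st['wrist_force'],abs(st['qd']).max())
z=st['eef_pos'][2]-20.5
A=wc(t,(189,184.3),yel,3);B=wc(s,(309.4,168),yel,3);C=wc(s,(336.6,148),yel,3)
print(*tri(A,B),cast("top",A,z),cast("scene",B,z),cast("scene",C,z))
r=lambda im,x,y,w,h,k:cv2.resize(im[y:y+h,x:x+w],None,fx=k,fy=k,interpolation=cv2.INTER_CUBIC)
cv2.imwrite('pics/crop7.png',r(s,285,135,75,75,8))
E
```

```text
[605.6 278.5 107.5] [-0.   1.1 -4.7] 0.0016944083027923347
[617.9 194.6  89.4] [np.float64(0.09888683394295243), np.float64(0.09888683394324947)] [618.2 194.9  87. ] [615.4 198.   87. ] [589.9 365.2  87. ]
```

View pics/crop7.png

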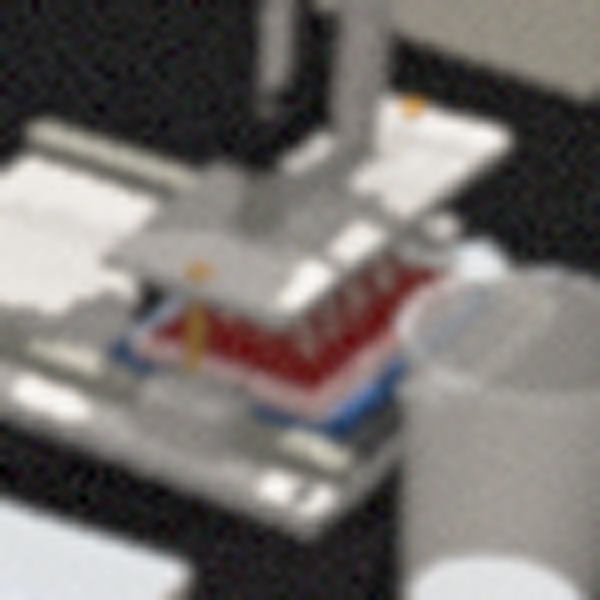

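The pin tip is at (193,370), directly above the mouth of the right guide block at about (190,385). The replicator is level and steady, so I'm handing the job in.

```bash
python3 -c "
from cell import manip
print(manip.sign_off())"
```

```text
the job is handed in; nothing more can be done
None
```

I handed the job in at about 16 s with the nest pushed home against its end stop and the replicator held level and still over the agar plate. By camera measurement, the guide pins are within about 2 mm of the bushing centres and their tips about 7 mm above the mouths; the sign-off returned no verdict.

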